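Test and reset the leakage-trip trainer

ROBOT

A 6-joint arm with a two-finger parallel gripper is mounted at the origin on the work surface. World frame = base frame: x ahead of the robot, y to its left, z up, the work surface at z = 0. Lengths are in mm, angles in degrees, forces in N, time in s.
With the tool pointing down it reaches from about 300 to 875 mm from the base axis. Payload 6.4 kg.
Tool frame: the origin (TCP) lies between the finger pads; the fingertips stand 25 mm ahead of it and the grasp point (between the pads) lies 6 mm ahead of it (r.finger_overhang is the distance from the TCP to the fingertips, in mm); z points along the fingers, y is the direction in which the jaws open and shut (so a half turn about z gives the same grasp; the last joint's range is limited). The gripper opens to 85 mm and grips with 20 to 120 N. Pads are 22 mm wide; open, the fingers measure 114 mm over their backs; the gripper's body (76 mm by 85 mm) begins 54 mm behind the grasp point. The pads swing forward as they close: fully open they stand 13 mm farther back than shut.
Start: joints at [-88.826, 10.359, 92.074, -0, 77.567, -11.82], TCP at [129.31, -560.286, 256.288] pointing down, gripper open.
Joint ranges: [-171.53, 171.53], [-51.25, 118.39], [17.06, 147.69], [-65.23, 245.23], [0, 150.52], [-178.68, 178.68]. Speed limits (degrees/s): [147.25, 147.25, 172.46, 180, 180, 180].

INTERFACE

Orientations are given as [roll, pitch, yaw] about the fixed x, y, z axes, in that order (R = Rz(yaw) Ry(pitch) Rx(roll)).
In Python, from cell import r, vision, order, finder gives the robot as it stands.
- The arm moves only by the tool drive_tool, never from a script. Its argument "moves" is a list that holds one entry, the list of rows, each a list of 7 numbers: the turn, a rotation vector about the tool's x, y, z in rad, then the shift along the tool's x, y, z in mm, then the opening, from 0 (shut) to 1 (fully open). In form: [[[rx, ry, rz, x, y, z, fingers], ...]]. A call has 1 to 5 rows; each row is the pose to reach, as a shift and turn from the pose commanded when the call began, along the tool's axes at that moment; what a row does not reach only later rows make up. A row lasts 1/8 s, in which the tool goes at most 62.5 mm and 10.7 degrees, less where a joint would pass 70% of its speed; a pose out of reach is approached as far as the arm can. A call with a gripper value outside its range is refused whole. The fingers move at their own pace and stop on an object; the grip force is fixed at half the most. Time passes only in rows, so rows that repeat a pose let the fingers close. It gives the time, the measured TCP pose, the force and the opening at its end, in the units of the state.
- r.get_obs(): the state, without advancing time (a new reading comes with each control period).
- vision.camera(name): name is "scene" or "top"; returns the picture (420x560x3 uint8, blue, green, red); there is no depth.
- vision.calibration(name): a dict with "vertical_fov" (degrees; the focal length in pixels is half the picture's height over the tangent of half this angle, whatever the lens; pixels are square), "cx", "cy" (the principal point, pixels), "pose" (4x4, takes a point from camera to world coordinates). Camera axes: x right, y up, looking along -z (the intrinsics and any distortion apply to the point x, -y, -z); pixel columns grow to the right and rows downward; lengths in mm; the calibration is good to about 2 mm. A picture is of the moment at which its call begins. calibration takes no time and is no camera call.
- order.sign_off(): hands the job in, once; it reports no verdict.
Trained networks look in the newest picture that a camera, given by its name, has taken for a name from the list of things; names that differ only in an ending like _2 or _b are one class to them, and where a whole thing is asked for, a point or a joint stands for the part that bears it (a point fixed in the world has none). Each returns a list of dicts, best first, with "p" (0 to 1); they miss things now and then, are a little off and sometimes report something else, mostly with a low value. They report only what shows in the picture. A call takes as long as a camera call. They do not tell look-alikes from the thing itself.
- finder.silhouettes(camera, thing): "mask" (420x560 bool, what is visible of it).
- finder.mark_of(camera, thing): "at" ([x, y, z] in mm, in the coordinates of the camera as it stood for that picture, good to about 4 mm: a listed point, or the origin of a listed thing).
The state is a dict: "t": time; "joints": joint angles; "joint_velocities": joint speeds; "effort": joint torques, N m; "tcp_pos": TCP position; "eef_rot": TCP orientation; "force": force on the tool from outside, world axes, zero at the start; "wrist_torque": the same for the moment, N m; "gripper_width": finger opening in mm.
Only numpy, scipy, OpenCV 4.12 (cv2) and the standard library are available. Lean on these libraries where they do the work, as an engineer would, in place of code of your own. Each camera call takes 0.05 s, during which the arm holds its last target.

TASK

Check the trip circuit on the training board: with a fingertip, gently press the yellow test button well in and let it spring back up, then press the blue reset button in the same way and take the hand clear. Do not press the red or green button, do not lift, tip or shove any of the loose button stations, and leave the screwdriver and the porcelain fuse holder where they lie.

Things in the scene. Friction and masses are not known exactly. Their poses are not given: they have to be found in the camera images.
- board: White perforated training board on a dark wooden slab, 320 (own x) x 460 (own y) x 30 mm thick, fixed to the bench; origin at the centre of its underside. Its -y half carries the four push-button stations in a two-by-two group; its +y half carries a fixed grey energy meter, whose top stands 138 mm above the bench.
- yellow_top (a point): Centre of the top face of the round yellow push button (the test button), 36 mm in diameter, facing up, on its own station, 100 mm above the bench when up, where it stands 12 mm proud of the black housing round it; the point moves down with the button.
- yellow (a joint): How far the yellow button is pressed down, in m: 0 = up, 0.008 = fully in. A spring takes it back up when released; it starts to move at about 1.5 N and is fully in at about 5 N. It counts as pressed from 0.004.
- station_yellow: Grey push-button station that carries the yellow button at its centre: a box 64 x 64 x 46 mm, about 0.3 kg, with a black button housing on top, standing loose on the board; origin at the centre of its underside, z up. Neighbouring stations stand about 110 mm apart, centre to centre, in any order of colours.
- blue_top (a point): Centre of the top face of the round blue push button (the reset button), 36 mm in diameter, facing up, on its own station, 100 mm above the bench when up, where it stands 12 mm proud of the black housing round it; the point moves down with the button.
- blue (a joint): How far the blue button is pressed down, in m: 0 = up, 0.008 = fully in. A spring takes it back up when released; it starts to move at about 1.5 N and is fully in at about 5 N. It counts as pressed from 0.004.
- station_blue: Grey push-button station that carries the blue button at its centre: a box 64 x 64 x 46 mm, about 0.3 kg, with a black button housing on top, standing loose on the board; origin at the centre of its underside, z up. Neighbouring stations stand about 110 mm apart, centre to centre, in any order of colours.
- red_top (a point): Centre of the top face of the round red push button (not part of the job), 36 mm in diameter, facing up, on its own station, 100 mm above the bench when up, where it stands 12 mm proud of the black housing round it; the point moves down with the button.
- red (a joint): How far the red button is pressed down, in m: 0 = up, 0.008 = fully in. A spring takes it back up when released; it starts to move at about 1.5 N and is fully in at about 5 N. It counts as pressed from 0.004.
- station_red: Grey push-button station that carries the red button at its centre: a box 64 x 64 x 46 mm, about 0.3 kg, with a black button housing on top, standing loose on the board; origin at the centre of its underside, z up. Neighbouring stations stand about 110 mm apart, centre to centre, in any order of colours.
- green_top (a point): Centre of the top face of the round green push button (not part of the job), 36 mm in diameter, facing up, on its own station, 100 mm above the bench when up, where it stands 12 mm proud of the black housing round it; the point moves down with the button.
- green (a joint): How far the green button is pressed down, in m: 0 = up, 0.008 = fully in. A spring takes it back up when released; it starts to move at about 1.5 N and is fully in at about 5 N. It counts as pressed from 0.004.
- station_green: Grey push-button station that carries the green button at its centre: a box 64 x 64 x 46 mm, about 0.3 kg, with a black button housing on top, standing loose on the board; origin at the centre of its underside, z up. Neighbouring stations stand about 110 mm apart, centre to centre, in any order of colours.
- screwdriver: Loose screwdriver with a green handle lying on the bench beside the stations, 200 mm long along its x, handle 26 mm thick; origin at its underside, mid-length. A bystander.
- fuse_holder: Loose white porcelain fuse holder standing on the board at the meter's terminal end, 44 mm in diameter, 45 mm high; origin at the centre of its underside. A bystander.
Not all that is in view belongs to the job. Leave any orange look-alike of the station_red alone.

How it is judged (in metres and radians):
On the way, in this order (a step that is already met when the one before it is completed fails the run):
1. the yellow test button is pressed in (at least 4 mm of 8) (value of joint yellow above 0.004 m), for 0.05 s.
2. the yellow button is let go and springs back up, blue not yet pressed (value of joint yellow below 0.0015 m and value of joint blue below 0.002 m), for 0.05 s.
3. the blue reset button is pressed in (at least 4 mm of 8) (value of joint blue above 0.004 m), for 0.05 s.
At the end, for the whole second after the job is handed in: All four buttons are up (within 1.5 mm), every station stands upright and still on the board within 20 mm of where it started, and the screwdriver and fuse holder are within 10 mm of where they started (value of joint each of yellow, blue, red, green below 0.0015 m and distance of each of station_yellow, station_blue, station_red, station_green from where it was at the start of the episode below 0.02 m and z of each of station_yellow, station_blue, station_red, station_green in the frame of board below 0.036 m and angle between each of station_yellow, station_blue, station_red, station_green's own z axis and vertical below 0.1 rad and linear speed of each of station_yellow, station_blue, station_red, station_green below 0.02 m/s and distance of each of screwdriver, fuse_holder from where it was at the start of the episode below 0.01 m); the robot touches nothing.
It fails at once if the red or the green button is pressed (value of joint any of red, green above 0.002 m).
It fails at once if yellow and blue are pressed at the same time (value of joint each of yellow, blue above 0.002 m).
It fails at once if a station is lifted, tipped or shoved away (over 20 mm from its start, over 6 mm off the board, or tilted over 0.15 rad) (distance of any of station_yellow, station_blue, station_red, station_green from where it was at the start of the episode above 0.02 m or z of any of station_yellow, station_blue, station_red, station_green in the frame of board above 0.036 m or angle between any of station_yellow, station_blue, station_red, station_green's own z axis and vertical above 0.15 rad).
It fails at once if a station or its button is pressed roughly (over 30 N) (contact force between the fingers and station_yellow above 30 N or contact force between the fingers and station_blue above 30 N or contact force between the fingers and station_red above 30 N or contact force between the fingers and station_green above 30 N).
It fails at once if the screwdriver or the fuse holder is moved by more than 10 mm (distance of any of screwdriver, fuse_holder from where it was at the start of the episode above 0.01 m).
It also fails if it takes over 42 s, if anything falls off the work surface, if the arm or the gripper's body presses on something with over 40 N, if the wrist force passes 120 N, or if a joint passes its speed limit or range.

## Working session

There is one attempt and no reset: what is moved stays moved. The work goes in short steps, Python scripts to look and compute and a tool call to move; the robot and the scene stay as the last step left them, time stands still between calls to the robot, and variables do not carry over. Pictures are saved under pics/ and viewed, and the job is handed in when it is done.

Besides the shell and the picture viewer there is one more tool, called as name(argument=value, ...), one argument or row to a line, values as JSON. drive_tool: Moves the arm, as the interface text tells. Its arguments: {"type":"object","properties":{"moves":{"type":"array"}},"required":["moves"]}

```bash
ls; mkdir -p pics
cat > h.py <<'E'
import numpy as np,cv2
from cell import r,vision,order,finder
def proj(cal,P):
    T=np.array(cal["pose"]);p=np.linalg.inv(T)@np.append(P,1);f=210/np.tan(np.radians(cal["vertical_fov"])/2)
    return cal["cx"]+f*p[0]/-p[2],cal["cy"]-f*p[1]/-p[2]
def toworld(cal,at): return (np.array(cal["pose"])@np.append(at,1))[:3]
def ray(cal,u,v,z):
    T=np.array(cal["pose"]);f=210/np.tan(np.radians(cal["vertical_fov"])/2)
    d=T[:3,:3]@np.array([(u-cal["cx"])/f,-(v-cal["cy"])/f,-1]);o=T[:3,3]
    return o+d*(z-o[2])/d[2]
E
python3 - <<'E'
from h import *
for c in("scene","top"):
    im=vision.camera(c);cv2.imwrite(f"pics/{c}0.png",im)
    cal=vision.calibration(c);print(c,{k:np.round(v,3).tolist() if k=="pose" else v for k,v in cal.items()})
    for t in("yellow_top","blue_top","red_top","green_top"):
        for d in finder.mark_of(c,t)[:3]:
            w=toworld(cal,d["at"]);print(t,round(d["p"],2),w.round(1),np.round(proj(cal,w)))
print(r.get_obs())
E
```

```text
pics
scene {'vertical_fov': 45.465397900650345, 'cx': 288.86612497919054, 'cy': 219.5591790028764, 'pose': [[-0.399, -0.596, 0.697, 1229.052], [0.917, -0.265, 0.298, 290.746], [0.007, 0.758, 0.652, 782.688], [0.0, 0.0, 0.0, 1.0]]}
yellow_top 0.66 [ 491.1 -189.   100.5] [220. 197.]
blue_top 0.78 [621.8 -94.4 100. ] [230. 247.]
red_top 0.56 [ 290.3 -203.6   68.2] [255. 160.]
red_top 0.49 [512.1 -71.4 100.4] [264. 216.]
red_top 0.44 [ 490.1 -189.3  101.1] [220. 196.]
green_top 0.49 [ 602.7 -206.8  100.9] [186. 225.]
top {'vertical_fov': 49.81759063886361, 'cx': 280.41400427514986, 'cy': 209.6315363612198, 'pose': [[0.002, 0.999, -0.054, 420.688], [-1.0, 0.0, -0.019, -51.139], [-0.019, 0.054, 0.998, 1041.243], [0.0, 0.0, 0.0, 1.0]]}
yellow_top 0.69 [ 491.6 -185.    97.9] [353. 200.]
blue_top 0.69 [626.7 -91.3  97.3] [308. 136.]
red_top 0.76 [ 290.5 -204.4   65.9] [361. 295.]
red_top 0.46 [516.3 -76.5  96.8] [301. 188.]
green_top 0.49 [ 604.6 -207.5   98.4] [364. 146.]
{'t': 0.5, 'joints': array([-8.88272383e+01,  1.03582734e+01,  9.20750597e+01, -2.10907061e-03,
        7.75702640e+01, -1.18211194e+01]), 'joint_velocities': array([ 0.00316136, -0.07091401,  0.02045529, -0.09007278,  0.01035734,
       -0.0627329 ]), 'effort': array([-6.17288588e-04, -4.44444144e+01, -3.51362264e+01, -3.17680542e-04,
        1.85712459e-03, -1.18195646e-05]), 'tcp_pos': array([ 129.28358057, -560.26751028,  256.2900827 ]), 'eef_rot': array([-1.79996057e+02,  1.27903281e-03,  1.29943351e+01]), 'force': array([-0.89083505,  0.25305625,  0.0078102 ]), 'wrist_torque': array([ 0.02399955,  0.02330857, -0.00333873]), 'gripper_width': 85.66551185707212}
```

View pics/scene0.png

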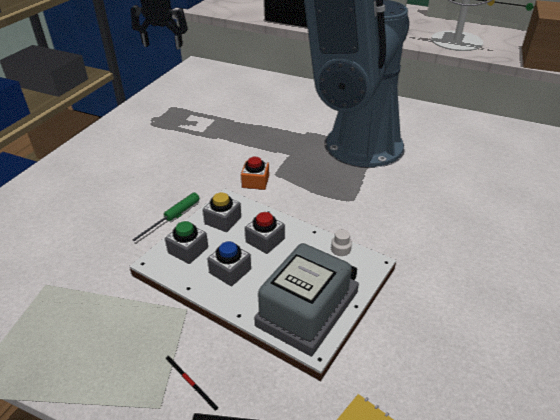

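View pics/top0.png

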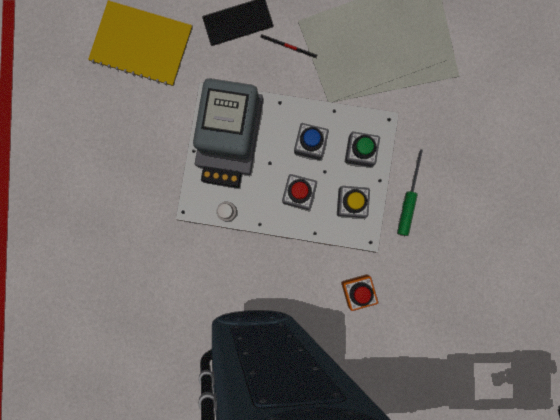

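Run:
```python
import cv2,numpy as np
im=cv2.imread("pics/top0.png")[110:230,270:400];cv2.imwrite("pics/crop_top.png",cv2.resize(im,None,fx=5,fy=5,interpolation=cv2.INTER_CUBIC))
im=cv2.imread("pics/scene0.png")[150:290,150:300];cv2.imwrite("pics/crop_scene.png",cv2.resize(im,None,fx=4,fy=4,interpolation=cv2.INTER_CUBIC))
from h import *
for c,z in(("scene",100),("top",100)):
    cal=vision.calibration(c);h=cv2.cvtColor(cv2.imread(f"pics/{c}0.png"),cv2.COLOR_BGR2HSV)
    for n,a,b in(("yel",20,35),("blue",95,130),("green",45,85),("orange/red",0,18)):
        m=cv2.inRange(h,(a,120,60),(b,255,255));k,_,st,ce=cv2.connectedComponentsWithStats(m)
        for i in range(1,k):
            if st[i,4]>60: print(c,n,st[i],ce[i].round(1),ray(cal,*ce[i],z).round(1))
```

```text
scene yel [212 193  17  13 178] [220.5 199.1] [ 497.7 -184.8  100. ]
scene yel [337 395  56  25 721] [362.3 411. ] [846.3 245.6 100. ]
scene blue [  44    0   64   69 1821] [79.6 33.4] [ -143.2 -1131.    100. ]
scene blue [ 104    0   77   98 3069] [140.5  49.3] [-114.2 -842.3  100. ]
scene blue [171   0  16   8  87] [178.7   3.1] [-581.8 -991.4  100. ]
scene blue [  0  78  30  53 778] [ 11.1 101.8] [ 350.  -948.2  100. ]
scene blue [ 73  82  44  34 688] [ 98.5 101.1] [ 245.1 -725.3  100. ]
scene blue [  0 152  36  35 645] [ 11.7 166.2] [ 588.7 -697.1  100. ]
scene blue [219 242  18  15 223] [227.7 249.1] [629.5 -94.5 100. ]
scene green [165 193  34  26 303] [181.5 205.4] [ 550.9 -250.6  100. ]
scene green [176 222  17  14 187] [184.  228.3] [ 612.  -205.5  100. ]
scene orange/red [541  42  19  18  99] [552.2  51.2] [-687.7  455.4  100. ]
scene orange/red [524  55  36  16 145] [542.   64.2] [-557.   428.2  100. ]
scene orange/red [ 39 118  32  22 179] [ 56.8 129. ] [ 413.1 -722.6  100. ]
scene orange/red [  0 128  45  29 280] [ 23.2 144.2] [ 504.9 -745.9  100. ]
scene orange/red [246
[... 284 characters left out ...]
yel [  88    0  104   85 5568] [139.9  42.1] [830.1 268.1 100. ]
top yel [347 192  18  18 252] [355.5 200.4] [ 490.6 -189.4  100. ]
top blue [304 129  17  17 227] [311.6 137.1] [623.9 -98.5 100. ]
top green [357 138  17  16 213] [364.9 145.3] [ 606.2 -210.   100. ]
top green [398 192  19  43 419] [407.1 213.4] [ 463.7 -295.9  100. ]
top orange/red [   0    0   15  361 2661] [  4.8 143.5] [611.9 553.1 100. ]
top orange/red [291 182  17  17 206] [299.2 190.1] [512.1 -72.4 100. ]
top orange/red [342 275  36  36 271] [357.5 290.4] [ 304.8 -192.1  100. ]
top orange/red [354 287  17  17 196] [362.  294.9] [ 295.8 -201.3  100. ]
top orange/red [  0 362   3  37  66] [  0.6 379.2] [119.8 544.9 100. ]
```

View pics/crop_top.png

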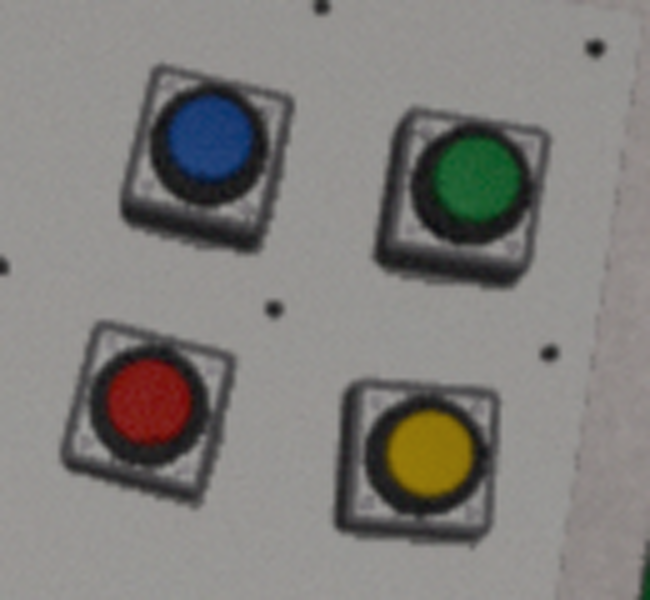

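```bash
cat >> h.py <<'E'
from scipy.spatial.transform import Rotation as Ro
def delta(target):
    o=r.get_obs();R=Ro.from_euler("xyz",o["eef_rot"],degrees=True).as_matrix()
    return (R.T@(np.array(target)-o["tcp_pos"])).round(1)
E
python3 - <<'E'
from h import *
print(r.finger_overhang); print(delta([491.5,-188,190])); print(delta([491.5,-188,190])/5)
E
```

```text
25.0
[ 436.6 -281.3   66.3]
[ 87.32 -56.26  13.26]
```

drive_tool(
  moves=[
    [[0,0,0,44,-28,0,0],[0,0,0,88,-56,0,0],[0,0,0,132,-84,0,0],[0,0,0,176,-112,0,0],[0,0,0,220,-140,0,0]],
  ],
)

```text
t: 1.12
tcp_pos: [313.2, -373.2, 256.5]
eef_rot: [180.0, -0.0, 13.0]
force: [0.3, 0.6, 0.4]
gripper_width: 0.1
```

drive_tool(
  moves=[
    [[0,0,0,44,-28,5,0],[0,0,0,88,-56,10,0],[0,0,0,132,-84,15,0],[0,0,0,176,-113,20,0],[0,0,0,216,-141,26,0]],
  ],
)

```text
t: 1.75
tcp_pos: [492.2, -187.1, 230.5]
eef_rot: [180.0, -0.0, 13.0]
force: [0.4, -0.2, 0.1]
gripper_width: -0.0
```

Run:
```python
from h import *
o=r.get_obs();print(o["t"],o["tcp_pos"],o["eef_rot"],o["force"],o["gripper_width"]);print(delta([491.5,-188,160]))
for c in("scene","top"):
    im=vision.camera(c);cv2.imwrite(f"pics/{c}1.png",im)
cv2.imwrite("pics/s1c.png",cv2.resize(cv2.imread("pics/scene1.png")[100:290,140:340],None,fx=3,fy=3))
```

```text
1.75 [ 492.21196379 -187.05691128  230.45394905] [ 1.79963224e+02 -3.60057851e-02  1.30108112e+01] [ 0.3771022  -0.17583587  0.12045549] -0.0012557572020102398
[-1.   0.7 70.5]
```

View pics/s1c.png

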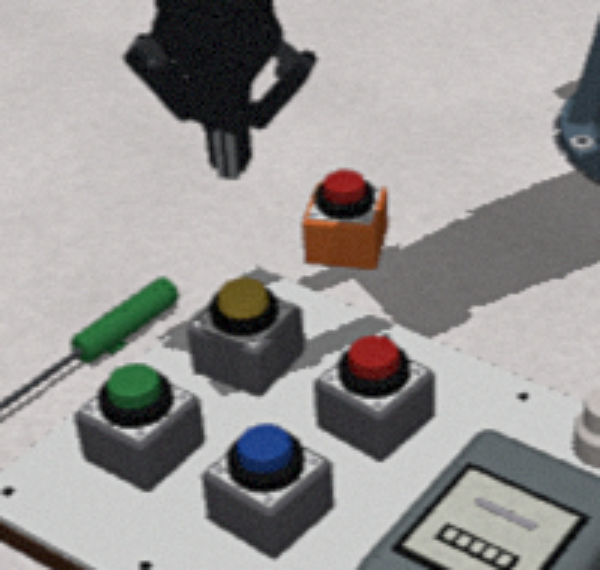

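The picture shows the shut fingertips at about (216,159) above the yellow button at (221,197). I'll lower to about 15 mm above it and check the alignment.

drive_tool(
  moves=[
    [[0,0,0,-1,0,30,0],[0,0,0,-1,0.5,60,0],[0,0,0,-1,0.5,85,0],[0,0,0,-1,0.5,88,0]],
  ],
)

```text
t: 2.35
tcp_pos: [488.7, -188.9, 140.6]
eef_rot: [-179.8, 0.2, 13.0]
force: [0.6, 0.8, -0.4]
gripper_width: -0.1
```

Run:
```python
from h import *
o=r.get_obs();t=o["tcp_pos"];print(t)
for c in("scene","top"):
    im=vision.camera(c);cv2.imwrite(f"pics/{c}2.png",im)
    print(proj(vision.calibration(c),t-[0,0,25]),proj(vision.calibration(c),[491.5,-188,100]))
cv2.imwrite("pics/s2c.png",cv2.resize(cv2.imread("pics/scene2.png")[140:260,160:300],None,fx=5,fy=5))
```

```text
[ 488.66226803 -188.89293903  140.6391512 ]
(np.float64(220.32189622362017), np.float64(190.62719691316858)) (np.float64(220.62414112700282), np.float64(197.10373656394367))
(np.float64(356.3573237005383), np.float64(200.76772476795344)) (np.float64(354.7987690444366), np.float64(199.95768014354735))
```

View pics/s2c.png

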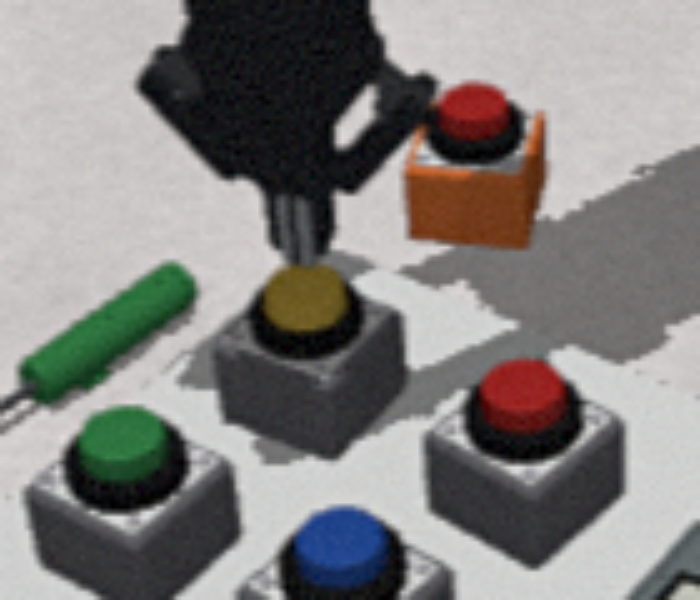

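Run:
```python
from h import *
o=r.get_obs();print(o["t"],o["tcp_pos"],o["eef_rot"],o["force"]);print(delta([491.5,-188,140]))
```

```text
2.45 [ 489.97841498 -189.602495    142.58793399] [-1.79999268e+02  1.19850646e-02  1.29678793e+01] [0.91262929 0.38257721 0.41512485]
[ 1.8 -1.2  2.6]
```

drive_tool(
  moves=[
    [[0,0,0,1.8,-1.2,6,0],[0,0,0,1.8,-1.2,12,0],[0,0,0,1.8,-1.2,15,0],[0,0,0,1.8,-1.2,17,0],[0,0,0,1.8,-1.2,17,0]],
  ],
)

```text
t: 3.08
tcp_pos: [491.6, -187.6, 125.3]
eef_rot: [-180.0, 0.0, 13.0]
force: [0.3, -0.7, 1.2]
gripper_width: 0.1
```

drive_tool(
  moves=[
    [[0,0,0,0,0,1.5,0],[0,0,0,0,0,3,0],[0,0,0,0,0,4,0],[0,0,0,0,0,4,0]],
  ],
)

```text
t: 3.58
tcp_pos: [491.7, -187.7, 121.4]
eef_rot: [180.0, -0.0, 13.0]
force: [-0.7, 0.2, 3.7]
gripper_width: 0.3
```

drive_tool(
  moves=[
    [[0,0,0,0,0,1,0],[0,0,0,0,0,2,0],[0,0,0,0,0,2.5,0],[0,0,0,0,0,2.5,0]],
  ],
)

```text
t: 4.08
tcp_pos: [491.7, -187.7, 118.9]
eef_rot: [180.0, -0.0, 13.0]
force: [-0.8, 0.8, 4.0]
gripper_width: 0.1
```

Run:
```python
from h import *
im=vision.camera("scene");cv2.imwrite("pics/s3c.png",cv2.resize(im[140:260,160:300],None,fx=5,fy=5));o=r.get_obs();print(o["tcp_pos"],o["force"])
```

```text
[ 491.72657598 -187.66089383  118.91508734] [0.82152192 0.38517961 4.22889695]
```

View pics/s3c.png

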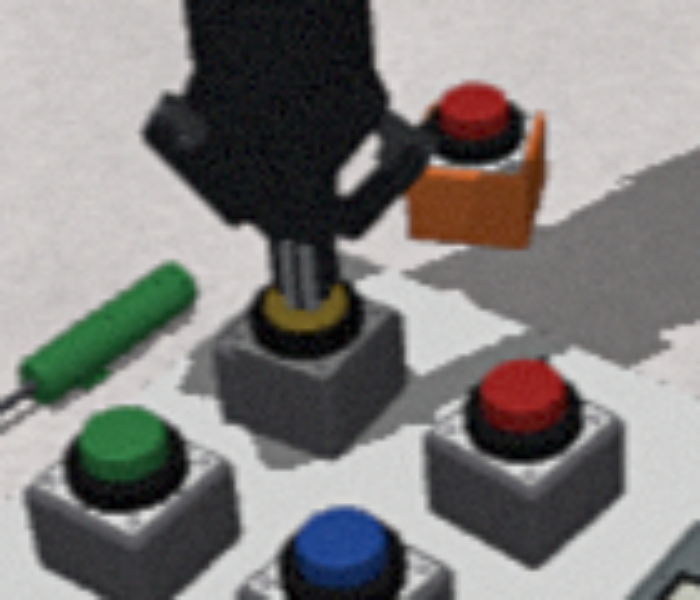

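The yellow button, at (221,200) in the full image, is clearly pressed in by about 6 mm, with the fingertip centred on it. Now I'll release it and rise.

drive_tool(
  moves=[
    [[0,0,0,0,0,-4,0],[0,0,0,0,0,-9,0],[0,0,0,0,0,-20,0],[0,0,0,0,0,-50,0],[0,0,0,0,0,-70,0]],
  ],
)

```text
t: 4.75
tcp_pos: [491.7, -187.7, 190.4]
eef_rot: [180.0, -0.0, 13.0]
force: [-0.1, -0.4, -0.4]
gripper_width: 0.2
```

drive_tool(
  moves=[
    [[0,0,0,0,0,0,0],[0,0,0,0,0,0,0]],
  ],
)

```text
t: 5.0
tcp_pos: [491.1, -187.2, 188.1]
eef_rot: [-180.0, 0.0, 13.0]
force: [0.6, -0.0, -0.2]
gripper_width: 0.1
```

Run:
```python
from h import *
im=vision.camera("scene");cv2.imwrite("pics/s4c.png",cv2.resize(im[140:260,160:300],None,fx=5,fy=5));o=r.get_obs();print(o["tcp_pos"],o["force"])
vision.camera("top")
for c in("scene","top"):
    for d in finder.mark_of(c,"blue_top")[:2]: print(c,d["p"],toworld(vision.calibration(c),d["at"]))
print(delta([624.5,-95,145]))
```

```text
[ 490.9099536  -187.16478678  187.72710434] [ 0.22175499  0.77746699 -0.52744418]
scene 0.53 [620.94795791 -95.21495577 103.70925898]
top 0.47 [627.9629917  -94.02352127  95.51611637]
[150.8 -59.8  42.7]
```

View pics/s4c.png

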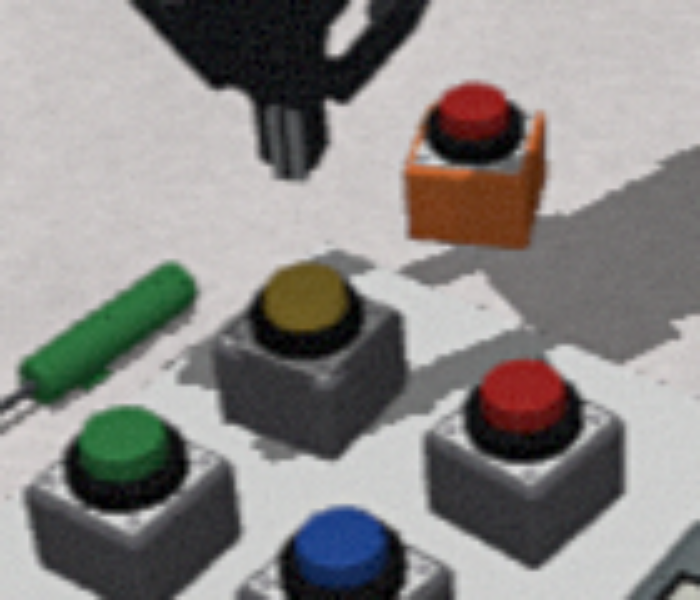

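The yellow button is up again and its station hasn't moved. The blue button at (228,248) is next. I'll travel at this height, then lower.

drive_tool(
  moves=[
    [[0,0,0,38,-15,0,0],[0,0,0,76,-30,0,0],[0,0,0,114,-45,0,0],[0,0,0,150.8,-59.8,0,0],[0,0,0,150.8,-59.8,5,0]],
  ],
)

```text
t: 5.82
tcp_pos: [626.5, -93.8, 183.2]
eef_rot: [-180.0, -0.0, 13.2]
force: [-0.2, -0.4, -0.3]
gripper_width: -0.0
```

drive_tool(
  moves=[
    [[0,0,0,0,0,20,0],[0,0,0,0,0,38,0],[0,0,0,0,0,38,0],[0,0,0,0,0,38,0]],
  ],
)

```text
t: 6.32
tcp_pos: [624.9, -95.9, 145.8]
eef_rot: [-180.0, 0.0, 12.9]
force: [0.2, -0.6, 0.4]
gripper_width: 0.2
```

Run:
```python
from h import *
im=vision.camera("scene");cv2.imwrite("pics/s5c.png",cv2.resize(im[180:300,160:300],None,fx=5,fy=5));o=r.get_obs();print(o["tcp_pos"],o["force"])
print(delta([624.5,-95,125]))
```

```text
[625.26856984 -95.92946597 146.35299227] [ 0.16621293  0.94443395 -0.10364045]
[-0.6 -1.1 21.4]
```

View pics/s5c.png

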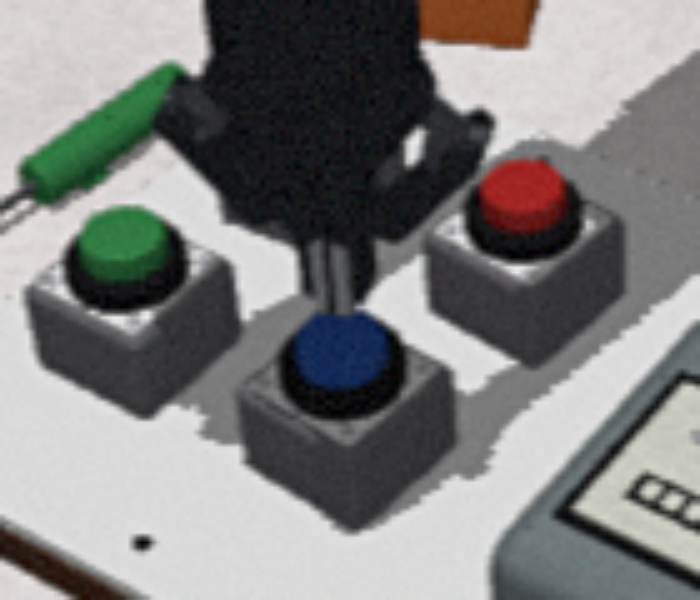

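The fingertip at about (228,242) is centred just above the blue button. Pressing now.

drive_tool(
  moves=[
    [[0,0,0,-0.5,-1,8,0],[0,0,0,-0.5,-1,15,0],[0,0,0,-0.5,-1,19,0],[0,0,0,-0.5,-1,21,0],[0,0,0,-0.5,-1,21,0]],
  ],
)

```text
t: 7.0
tcp_pos: [624.3, -94.5, 124.8]
eef_rot: [-180.0, 0.0, 13.0]
force: [-0.0, 0.2, 1.0]
gripper_width: -0.3
```

drive_tool(
  moves=[
    [[0,0,0,0,0,1.5,0],[0,0,0,0,0,3,0],[0,0,0,0,0,4,0],[0,0,0,0,0,4,0]],
  ],
)

```text
t: 7.5
tcp_pos: [624.6, -94.6, 121.0]
eef_rot: [180.0, -0.0, 13.0]
force: [-0.1, 1.2, 4.3]
gripper_width: 0.2
```

drive_tool(
  moves=[
    [[0,0,0,0,0,1,0],[0,0,0,0,0,2,0],[0,0,0,0,0,2.5,0],[0,0,0,0,0,2.5,0]],
  ],
)

```text
t: 8.0
tcp_pos: [624.5, -94.6, 118.4]
eef_rot: [180.0, -0.0, 13.0]
force: [-0.2, 1.3, 5.3]
gripper_width: -0.1
```

Run:
```python
from h import *
im=vision.camera("scene");cv2.imwrite("pics/s6c.png",cv2.resize(im[180:300,160:300],None,fx=5,fy=5));o=r.get_obs();print(o["tcp_pos"],o["force"])
```

```text
[624.55096825 -94.61052115 118.47004499] [-0.33924665  0.38743661  4.84111515]
```

View pics/s6c.png

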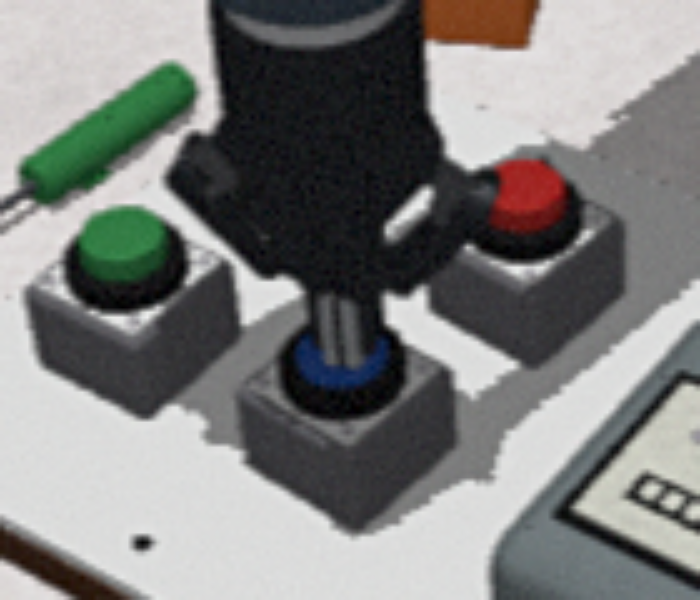

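The blue button at (228,250) is well in. Releasing and moving clear.

drive_tool(
  moves=[
    [[0,0,0,0,0,-4,0],[0,0,0,0,0,-9,0],[0,0,0,0,0,-20,0],[0,0,0,0,0,-60,0],[0,0,0,0,0,-110,0]],
  ],
)

```text
t: 8.68
tcp_pos: [623.2, -94.3, 228.3]
eef_rot: [-179.9, 0.2, 13.0]
force: [0.7, -0.6, 0.3]
gripper_width: 0.0
```

drive_tool(
  moves=[
    [[0,0,0,0,0,-20,0],[0,0,0,0,0,-30,0],[0,0,0,0,0,-30,0],[0,0,0,0,0,-30,0]],
  ],
)

```text
t: 9.18
tcp_pos: [623.5, -94.3, 256.2]
eef_rot: [-179.9, 0.2, 13.0]
force: [0.1, 0.2, -0.4]
gripper_width: -0.0
```

Run:
```python
from h import *
im=vision.camera("scene");cv2.imwrite("pics/s7.png",im);cv2.imwrite("pics/s7c.png",cv2.resize(im[150:290,140:300],None,fx=4,fy=4));o=r.get_obs();print(o["t"],o["tcp_pos"],o["force"],abs(o["joint_velocities"]).max())
d=cv2.absdiff(im,cv2.imread("pics/scene0.png")).max(2)
cal=vision.calibration("scene");h=cv2.cvtColor(im,cv2.COLOR_BGR2HSV)
for n,a,b in(("yel",20,35),("blue",95,130),("green",45,85),("red",0,18)):
    m=cv2.inRange(h,(a,120,40),(b,255,255));k,_,st,ce=cv2.connectedComponentsWithStats(m)
    for i in range(1,k):
        if st[i,4]>60 and 150<ce[i][0]<300 and ce[i][1]>150: print(n,st[i],ce[i].round(1))
```

```text
9.225 [623.50999298 -94.29762534 256.23274234] [0.16650663 0.18909779 0.73644265] 0.28783999284594813
yel [212 193  18  14 156] [220.1 200.3]
blue [219 242  19  16 241] [227.9 249.5]
green [165 193  34  27 351] [181.3 206.4]
green [175 222  19  15 206] [184.2 228.6]
red [251 157  11  11  64] [256.6 162.6]
red [241 163  28  26 392] [255.  179.7]
red [256 212  18  15 191] [264.3 218.6]
red [190 305  60  35 215] [222.3 322.4]
red [250 337  77  42 275] [286.5 357.9]
```

View pics/s7c.png

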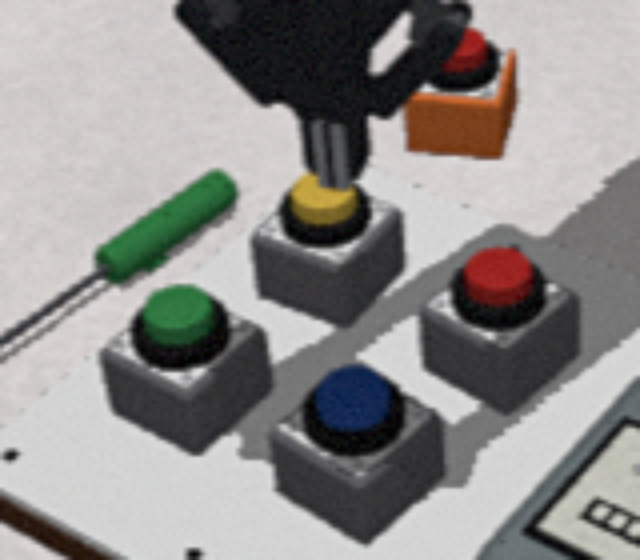

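All four buttons are up, the stations and screwdriver haven't moved, and the hand is clear in the air: its tip is at z ≈ 231 mm and only appears to overlap the yellow button from this view. Handing in.

```bash
python3 -c "
from h import *
print(order.sign_off())"
```

```text
the job is handed in; nothing more can be done
None
```

I pressed the yellow test button with the shut fingertips, about 6 mm in at about 4 N, and let it spring back up. I then pressed the blue reset button, about 6.5 mm in at about 5 N, released it and lifted the hand clear. I handed the job in at about 9.2 s; the interface gave no verdict.

- **Buttons and stations:** In the last scene picture all four buttons were up. Each button was within about 1 pixel of where it was in the first picture. The stations stood upright and in place.
- **Bystanders:** The screwdriver was within about 1 pixel of its start. I didn't measure the fuse holder again; the hand never went near it.
- **Hand:** It was clear with the fingertips at about 231 mm, and the measured force was only noise (under 1 N).
- **Disagreement:** The two cameras differed by about 4–7 mm on the blue button and about 4 mm on yellow. I aimed between them, and the close-up pictures showed the fingertip centred on both buttons.

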